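# Move the slide-on battery pack from the charger to the work lamp

## Robot

A 6-joint arm with a two-finger parallel gripper is mounted at the origin on a cart in front of the work surface, level with it; the furniture and walls round the work are solid. World frame = base frame: x ahead of the robot, y to its left, z up, the work surface at z = 0. Lengths are in mm, angles in rad, forces in N, time in s.
With the tool pointing down it reaches from about 350 to 775 mm from the base axis. Payload 7.3 kg.
Tool frame: the origin (TCP) lies midway between the tips of the shut fingers; the grasp point (between the pads) lies 19 mm behind it (bot.grip_depth is the distance from the TCP to the grasp point, in mm); z points along the fingers, x is the direction in which the jaws open and shut, and the axes are right-handed (so a half turn about z gives the same grasp; the last joint's range is limited). The gripper opens to 92 mm and grips with 3 to 60 N. Pads are 19 mm wide; open, the fingers measure 130 mm over their backs; the gripper's body (75 mm by 190 mm) begins 47 mm behind the grasp point.
Start: joints at [1.184, 0.342, 1.524, -0, 1.275, -0.146], TCP at [125.186, 509.876, 226.741] pointing down, gripper open.
Joint ranges: [-2.53, 2.53], [-0.77, 2.02], [0.04, 2.7], [-1, 4.14], [0.28, 2.66], [-3.11, 3.11]. Speed limits (rad/s): [2.57, 2.57, 3.14, 3.14, 3.14, 3.14].

## Interface

Orientations are given as [roll, pitch, yaw] about the fixed x, y, z axes, in that order (R = Rz(yaw) Ry(pitch) Rx(roll)).
In Python, from plant import bot gives the robot as it stands. The module is installed in compiled form; this text tells all that it offers.
- The arm moves only by the shell command python3 -m inch 'ROWS'. ROWS is JSON, a list that holds one entry, the list of rows, each a list of 7 numbers: the shift along the tool's x, y, z each as a share of 0.2 m, from -1 to 1, then the turn, a rotation vector about the tool's x, y, z each as a share of 45 degrees, from -1 to 1, then the closure, from -1 (fully open) to 1 (shut), so that 0 is half open. A call has exactly 10 rows; each row is the pose to reach, as a shift and turn from the pose commanded when the call began, along the tool's axes at that moment; what a row does not reach only later rows make up. A row lasts 1/8 s, in which the tool goes at most 62.5 mm and 10.7 degrees, less where a joint would pass 70% of its speed; a pose out of reach is approached as far as the arm can. A call with a number of a shift or a turn outside -1 to 1 is refused whole. A call with a gripper value outside its range is refused whole. The fingers move at their own pace and stop on an object; the grip force is fixed at half the most. Time passes only in rows, so rows that repeat a pose let the fingers close, or fill a call up. It gives the time, the measured TCP pose, the force and the opening at its end, in the units of the state.
- bot.get_obs(): the state, without advancing time (a new reading comes with each control period).
- bot.capture(name): name is "scene" or "top" or "wrist"; returns the picture (384x512x3 uint8, red, green, blue); there is no depth.
- bot.camera_params(name): a dict with "fx", "fy", "cx", "cy" (pixels), "R" (3x3) and "t" (3): a world point X has camera coordinates R X + t; the wrist camera has in their place "T_tool_cam" (4x4, takes a point from camera to tool coordinates, whose origin is the TCP and whose axes are the tool frame's). Camera axes: x right, y down, z forward; pixel columns grow to the right and rows downward; lengths in mm; the calibration is good to about 2 mm. A picture is of the moment at which its call begins: read the wrist's pose just before it. camera_params takes no time and is no camera call.
- bot.close_job(): hands the job in, once; it reports no verdict.
The state is a dict: "time": time; "joint_positions": joint angles; "dq": joint speeds; "tau": joint torques, N m; "tool_pos": TCP position; "tcp_rot": TCP orientation; "contact_force": force on the tool from outside, world axes, zero at the start; "moment": the same for the moment, N m; "grip_width": finger opening in mm.
Only numpy, scipy, OpenCV 4.12 (cv2) and the standard library are available. Lean on these libraries where they do the work, as an engineer would, in place of code of your own. Each camera call takes 0.05 s, during which the arm holds its last target.

## Task

The battery pack on the charger is full: squeeze its two side buttons to let the catches go, slide it off the charger, and slide it onto the work lamp's empty slide until it is fully home and both catches have clicked out. How deep home lies on the lamp can only be felt: do not wrench the pack in the charger (over 60 N) or ram it into the lamp (over 40 N), and leave the loose spring, the screwdriver and the tape roll where they lie.

Things in the scene. Friction and masses are not known exactly. Their poses are not given: they have to be found in the camera images.
- pack: Battery pack, grey slide-on power-tool pack, about 0.42 kg, clicked home on the charger at the start. Origin: middle of the foot's underside; x = the way it is pushed on, y = its left, z = up. Dovetail foot 80 mm long (x -40 to 40), 10 mm high, 46 mm wide below, 36 mm at the top. Case on it: x -50 to 46, y -28 to 28, z 10 to 54 mm, flat rubbery sides. It has 1 mm side play, 1.6 mm end play when home.
- pack_grip (a point): Midway between the pack's two release buttons (pack x -12, y 0, z 33 mm), axes as the pack's. Buttons 20 mm long, 16 mm high, one on each side, standing 4 mm out: 64 mm over them, 56 mm squeezed flush. Each takes 3 N to start and 7 N flush; squeezed flush both catches are fully in, and the case sides take the rest of the grip. A grip off centre strains the pack in the slide.
- pack_back (a point): Middle of the flat back end of the pack (pack x -50, y 0, z 20 mm), axes as the pack's. A good place to push it on: about 8 N, more if the push is askew, rides the catches in over the last 20 mm; then they snap out and the pack meets the hard end stop within 2 mm.
- catch_left (a joint): Left (+y) button and its catch nose, one sprung piece; m pressed in: 0 out, 0.004 flush, 0.0046 stop. The nose stands 3 mm out of the foot's flank at pack x -28 to -12 mm, ramped in front, square behind. The rails press it in by about 2 mm over the last 20 mm of the way on; when the pack is home it springs out into the rail's window and then stops the pack from sliding back over 1 mm.
- catch_right (a joint): The same button and catch on the right (-y) side.
- charger: Charger: low dark case 162 x 92 x 34 mm screwed to the bench, the pack on top of it. Origin: on the bench straight below its home point; x = the way a pack is pushed on; the mouth of its slide faces -x, roughly towards the robot.
- charger_home (a point): Where the pack's origin lies when home on the charger: on the groove's floor and middle line, 30 mm above the bench, axes as the charger's. Side rails reach 8.6 mm above the floor and 35 mm to either side of the middle line; the case beside them is lower. The slide is made like the lamp's: its rails begin 48 mm before home.
- lamp: Cordless work lamp: grey foot screwed to the bench; on its near end a slide plate, empty, clamped fast in slots, so that it sits up to 8 mm fore or aft of the measured points; finned head in a fork at its far end, 65 to 115 mm past home, 125 mm high, 80 mm to either side. Origin: on the bench below the home point; x = the way a pack is pushed on; the mouth faces -x, roughly to the robot.
- lamp_home (a point): Where the pack's origin lies when home on the lamp, if the slide plate sits in the middle of its slots; the true place is up to 8 mm fore or aft (x). On the groove's floor and middle line, 30 mm above the bench, axes as the lamp's. Dovetail groove, sides leaning in at 60 degrees, 48 mm wide at the floor; rails 8.6 mm high, 35 mm to either side. A catch window in each rail; hard end stop.
- lamp_mouth (a point): Mouth of the lamp's groove on its middle line and floor, 48 mm before lamp_home (with the plate mid-slot; up to 8 mm either way), axes as the lamp's. Here the rails begin, flared 4 mm wider on each side, narrowing to the groove's width over 12 mm. Before it the bare floor runs on 26 mm as a landing tongue, 72 mm wide.
- return_spring_1: Brake return spring with hooked ends, 159 mm long, 11 mm high, lying on the bench; leave alone. Origin near its middle.
- driver_orange: Pocket screwdriver, 132 mm long, lying near the front; leave alone. Origin near its middle.
- tape_roll: Roll of tape, 70 mm across, 19 mm high, lying flat at the left; leave alone. Origin: middle of its underside.
Not all that is in view belongs to the job. Of the things like the pack, leave any that is orange, red or yellow; of the rest the smaller one is meant.

How it is judged (in metres and radians):
On the way, in this order (a step that is already met when the one before it is completed fails the run):
1. the pack is off the charger's slide ((x of pack in the frame of charger_home below -0.085 m or z of pack in the frame of charger_home above 0.03 m)), for 0.1 s.
2. the pack's foot is in the mouth of the lamp's slide, not yet home (x of pack in the frame of lamp_home between -0.065 and -0.01 m and y of pack in the frame of lamp_home between -0.004 and 0.004 m and z of pack in the frame of lamp_home between -0.003 and 0.004 m), for 0.1 s.
At the end, for the whole second after the job is handed in: The pack is home on the lamp: origin 9 mm or less from the nominal home point along the slide (the plate itself may sit 8 mm either way), 2.5 mm sideways, 2 mm in height, within 0.04 rad; both catches sprung out (joints under 0.4 mm; there that is so only when clicked home); at rest (x of pack in the frame of lamp_home between -0.0092 and 0.01 m and y of pack in the frame of lamp_home between -0.0025 and 0.0025 m and z of pack in the frame of lamp_home between -0.0015 and 0.002 m and angle between the x axis of pack and the x axis of lamp, either way round below 0.04 rad and value of joint each of catch_left, catch_right below 0.0004 m and linear speed of pack below 0.01 m/s); the robot touches nothing.
It fails at once if the pack is forced against the lamp (more than 40 N) (contact force between pack and lamp above 40 N).
It fails at once if the pack is wrenched in the charger (more than 60 N) (contact force between pack and charger above 60 N).
It fails at once if the robot strikes the lamp (more than 40 N) or the charger (more than 60 N) (contact force between any of the arm, the fingers and lamp above 40 N or contact force between any of the arm, the fingers and charger above 60 N).
It fails at once if a bystander is moved (more than 15 mm) (distance of any of return_spring_1, driver_orange, tape_roll from where it was at the start of the episode above 0.015 m).
It also fails if it takes over 72 s, if anything falls off the work surface, if the arm or the gripper's body presses on something with over 40 N, if the wrist force passes 120 N, or if a joint passes its speed limit or range.

## Working session

There is one attempt and no reset: what is moved stays moved. The work goes in short steps, Python scripts to look and compute and a shell command to move; the robot and the scene stay as the last step left them, time stands still between calls to the robot, and variables do not carry over. Pictures are saved under pics/ and viewed, and the job is handed in when it is done.

```bash
mkdir -p pics; ls
python3 - <<'E'
from plant import bot
import cv2,numpy as np
print(bot.get_obs())
for n in ["scene","top","wrist"]:
    im=bot.capture(n); cv2.imwrite(f"pics/{n}0.png",im[:,:,::-1]); print(n,bot.camera_params(n))
E
```

```text
pics
{'time': 0.0, 'joint_positions': array([ 1.18399152e+00,  3.42701148e-01,  1.52501472e+00, -2.70365130e-05,
        1.27540909e+00, -1.45979018e-01]), 'dq': array([-0.00175059, -0.00061295, -0.00078986, -0.00135589,  0.00075582,
        0.00059441]), 'tau': array([-1.16946935e-04, -4.31244493e+01, -2.44226986e+01,  7.17665255e-02,
        5.58816246e-02, -1.12836406e-04]), 'tool_pos': array([125.03398749, 509.47039555, 226.05696825]), 'tcp_rot': array([-3.14139534e+00,  1.51976763e-03,  1.32997858e+00]), 'contact_force': array([-0.16614912,  0.63527118,  0.02074325]), 'moment': array([-0.00195769,  0.02874976,  0.03601861]), 'grip_width': 91.97258333079981}
scene {'fx': 461.7841286631234, 'fy': 461.7841286631234, 'cx': 246.76025325614262, 'cy': 192.71274202174914, 'R': array([[ 0.86257862, -0.50578722,  0.01172218],
       [-0.24082064, -0.430856  , -0.8696945 ],
       [ 0.44493094,  0.74735694, -0.49345118]]), 't': array([-521.14264064,  187.78359395, 1146.28834792])}
top {'fx': 497.94374888165447, 'fy': 497.94374888165447, 'cx': 257.5968986131323, 'cy': 189.56581584120377, 'R': array([[-0.01632566, -0.99985987, -0.0037027 ],
       [-0.99724466,  0.01655075, -0.07231295],
       [ 0.0723641 ,  0.00251194, -0.99737512]]), 't': array([   7.56155097,  625.4892325 , 1444.87960259])}
wrist {'fx': 311.2044037996157, 'fy': 311.2044037996157, 'cx': 249.19608131489196, 'cy': 194.87288541024674, 'T_tool_cam': array([[ 9.99999945e-01, -3.16470784e-04, -1.00511709e-04,
         5.40842211e-01],
       [ 3.32036297e-04,  9.55669262e-01,  2.94442102e-01,
        -8.01197350e+01],
       [ 2.87362833e-06, -2.94442119e-01,  9.55669315e-01,
        -1.58088791e+02],
       [ 0.00000000e+00,  0.00000000e+00,  0.00000000e+00,
         1.00000000e+00]])}
```

View pics/scene0.png

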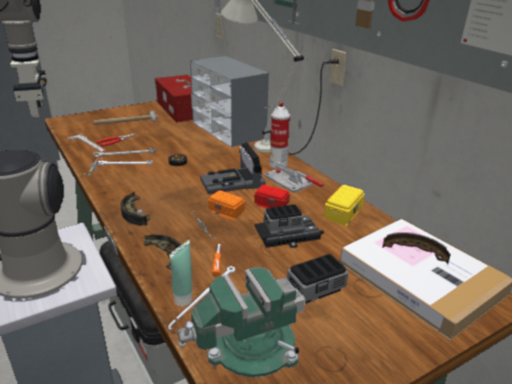

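View pics/top0.png

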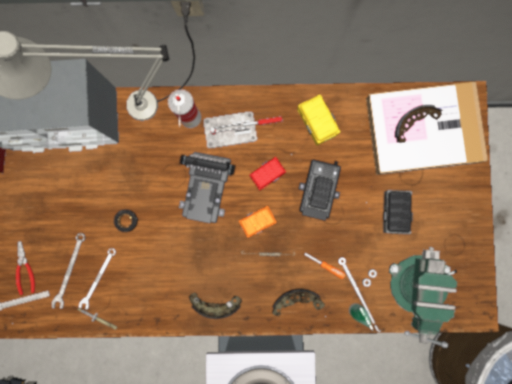

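View pics/wrist0.png

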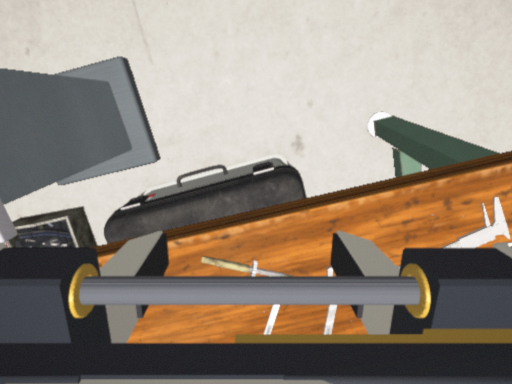

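The pack sits on the charger at top-view (320,190). The lamp's slide is at (205,195), the spring at (265,254), the driver at (325,265) and the tape at (126,220). The grey pack at (397,212) is the decoy. I'll zoom in and measure.

Run:
```python
import cv2,numpy as np
im=cv2.imread("pics/top0.png")
a=cv2.resize(im[145:230,170:240],None,fx=6,fy=6,interpolation=cv2.INTER_CUBIC)
b=cv2.resize(im[145:230,290:350],None,fx=6,fy=6,interpolation=cv2.INTER_CUBIC)
cv2.imwrite("pics/topz.png",np.hstack([a,b])); 
s=cv2.imread("pics/scene0.png")
cv2.imwrite("pics/scz.png",cv2.resize(s[135:255,190:340],None,fx=5,fy=5,interpolation=cv2.INTER_CUBIC))
```

```text
(no output)
```

View pics/topz.png

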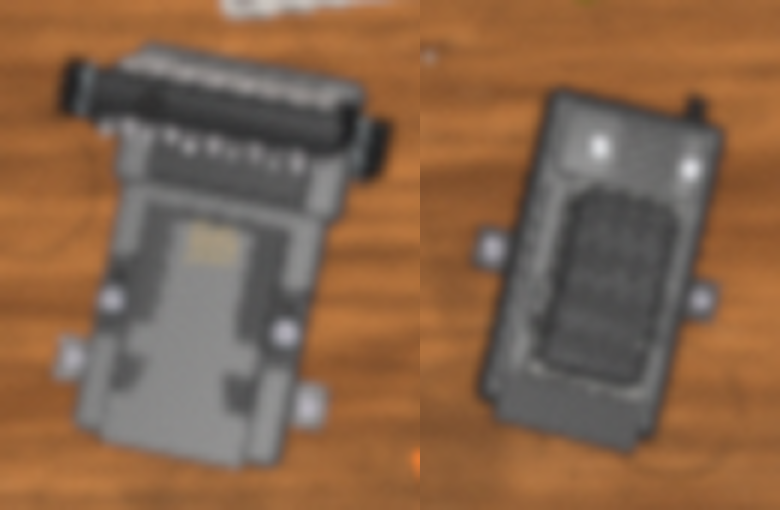

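View pics/scz.png

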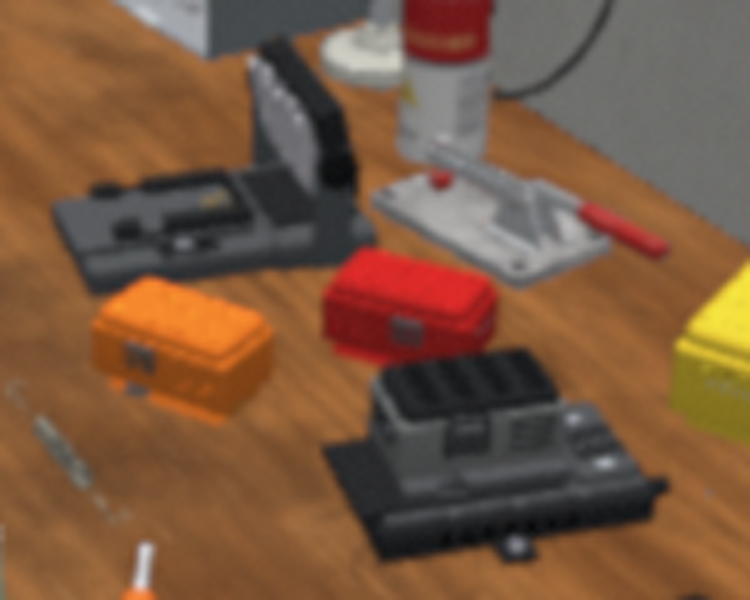

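```bash
cat > h.py <<'E'
import numpy as np,cv2
from scipy.spatial.transform import Rotation as Ro
def ray(cp,u,v,pose=None):
    d=np.array([(u-cp["cx"])/cp["fx"],(v-cp["cy"])/cp["fy"],1.])
    if "R" in cp:
        return -cp["R"].T@cp["t"], cp["R"].T@d
    T=cp["T_tool_cam"]; p,r=pose; R=Ro.from_euler("xyz",r).as_matrix()
    return R@T[:3,3]+p, R@(T[:3,:3]@d)
def onz(cp,u,v,z,pose=None):
    o,d=ray(cp,u,v,pose); return o+d*(z-o[2])/d[2]
def proj(cp,X,pose=None):
    X=np.asarray(X,float)
    if "R" in cp: c=cp["R"]@X+cp["t"]
    else:
        T=cp["T_tool_cam"]; p,r=pose; R=Ro.from_euler("xyz",r).as_matrix()
        c=T[:3,:3].T@(R.T@(X-p)-T[:3,3])
    return np.array([cp["fx"]*c[0]/c[2]+cp["cx"],cp["fy"]*c[1]/c[2]+cp["cy"]])
def rel(o,pos,rpy):
    "target pose -> shift (share of .2m) and rotvec (share of 45deg) from the pose o"
    R=Ro.from_euler("xyz",o["tcp_rot"]); 
    s=R.inv().apply(np.array(pos)-o["tool_pos"])/200
    w=(R.inv()*Ro.from_euler("xyz",rpy)).as_rotvec()/(np.pi/4)
    return np.round(s,3),np.round(w,3)
E
python3 - <<'E'
from h import *; from plant import bot
cp=bot.camera_params("top")
Z=lambda x,y,x0:(x0+x/6-.4,145+y/6-.4)
# pack ribs corners
for (x,y),z in [((575,190),84),((680,210),84),((640,385),84),((537,362),84),((555,90),34),((722,130),34),((655,440),30),((485,395),34)]:
    print("pack/charger",(x,y),onz(cp,*Z(x-420,y,290),z).round(0))
for (x,y),z in [((78,425),34),((280,465),34),((130,190),34),((325,215),34)]:
    print("lamp",(x,y),onz(cp,*Z(x,y,170),z).round(0))
for u,v in [(245,254),(293,255),(305,254),(343,275),(126,220)]: print(onz(cp,u,v,5).round(0))
E
```

```text
pack/charger (575, 190) [ 656. -167.   84.]
pack/charger (680, 210) [ 646. -216.   84.]
pack/charger (640, 385) [ 564. -195.   84.]
pack/charger (537, 362) [ 575. -147.   84.]
pack/charger (555, 90) [ 710. -164.   34.]
pack/charger (722, 130) [ 689. -245.   34.]
pack/charger (655, 440) [ 539. -209.   30.]
pack/charger (485, 395) [ 562. -127.   34.]
lamp (78, 425) [553. 217.  34.]
lamp (280, 465) [532. 119.  34.]
lamp (130, 190) [667. 191.  34.]
lamp (325, 215) [653.  96.  34.]
[437.  38.   5.]
[ 431. -104.    5.]
[ 434. -140.    5.]
[ 370. -250.    5.]
[543. 390.   5.]
```

```bash
python3 - <<'E'
from h import *; from plant import bot
o=bot.get_obs()
print(rel(o,(590,158,250),(np.pi,0,1.34)), rel(o,(605,-180,260),(np.pi,0,1.34)))
E
python3 -m inch '[[[-0.13,0.3,-0.04,0,0,0,-1],[-0.27,0.6,-0.04,0,0,0,-1],[-0.39,0.92,-0.04,0,0,0,-1],[-0.39,0.92,-0.04,0,0,0,-1],[-0.39,0.92,-0.04,0,0,0,-1],[-0.39,0.92,-0.04,0,0,0,-1],[-0.39,0.92,-0.04,0,0,0,-1],[-0.39,0.92,-0.04,0,0,0,-1],[-0.39,0.92,-0.04,0,0,0,-1],[-0.39,0.92,-0.04,0,0,0,-1]]]'
```

```text
(array([-1.153,  2.677, -0.118]), array([-0.   ,  0.001, -0.013])) (array([-2.776,  3.153, -0.166]), array([-0.   ,  0.001, -0.013]))
time: 1.4
tool_pos: [285.1, 390.3, 234.7]
tcp_rot: [-3.142, -0.0, 1.33]
contact_force: [-0.3, -0.3, -0.3]
grip_width: 91.9
```

```bash
python3 -m inch '[[[-0.13,0.3,-0.04,0,0,0,-1],[-0.27,0.6,-0.04,0,0,0,-1],[-0.39,0.92,-0.04,0,0,0,-1],[-0.39,0.92,-0.04,0,0,0,-1],[-0.39,0.92,-0.04,0,0,0,-1],[-0.39,0.92,-0.04,0,0,0,-1],[-0.39,0.92,-0.04,0,0,0,-1],[-0.39,0.92,-0.04,0,0,0,-1],[-0.39,0.92,-0.04,0,0,0,-1],[-0.39,0.92,-0.04,0,0,0,-1]]]'
python3 -m inch '[[[-0.13,0.3,-0.04,0,0,0,-1],[-0.27,0.55,-0.04,0,0,0,-1],[-0.37,0.84,-0.04,0,0,0,-1],[-0.37,0.84,-0.04,0,0,0,-1],[-0.37,0.84,-0.04,0,0,0,-1],[-0.37,0.84,-0.04,0,0,0,-1],[-0.37,0.84,-0.04,0,0,0,-1],[-0.37,0.84,-0.04,0,0,0,-1],[-0.37,0.84,-0.04,0,0,0,-1],[-0.37,0.84,-0.04,0,0,0,-1]]]'
python3 - <<'E'
from h import *; from plant import bot
o=bot.get_obs(); print(o["tool_pos"],o["tcp_rot"],o["time"])
im=bot.capture("wrist"); cv2.imwrite("pics/wl.png",cv2.resize(im[:,:,::-1],None,fx=1.5625,fy=1.5625,interpolation=cv2.INTER_CUBIC))
np.save("wl.npy",np.r_[o["tool_pos"],o["tcp_rot"]])
E
```

```text
time: 2.65
tool_pos: [445.3, 270.8, 242.8]
tcp_rot: [3.142, -0.0, 1.33]
contact_force: [0.2, 0.6, -0.1]
grip_width: 91.6
time: 3.9
tool_pos: [590.8, 158.8, 250.8]
tcp_rot: [3.142, -0.0, 1.33]
contact_force: [0.3, 0.3, -0.3]
grip_width: 91.7
[590.80930709 158.78449661 250.78784078] [ 3.14151420e+00 -1.17909380e-04  1.33016988e+00] 3.9
```

View pics/wl.png

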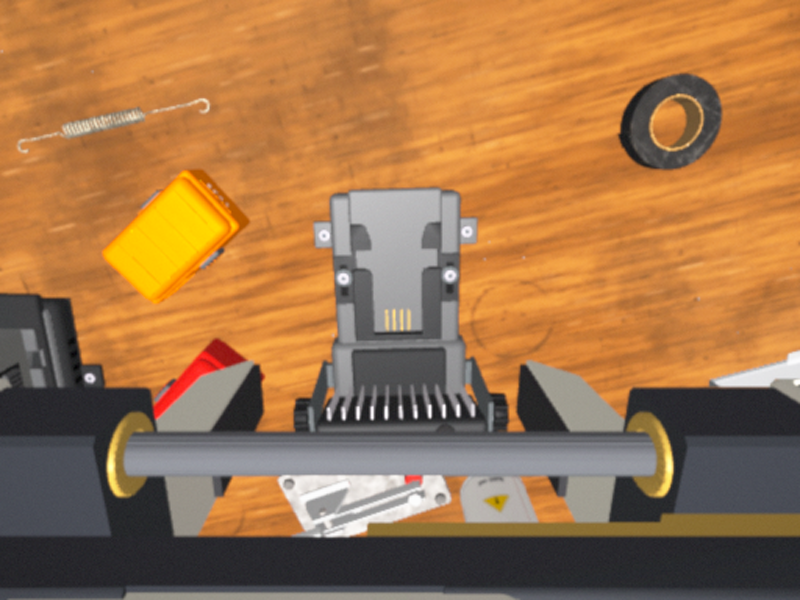

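Run:
```python
import cv2
im=cv2.imread("pics/wl.png"); cv2.imwrite("pics/wlz.png",cv2.resize(im[180:380,300:490],None,fx=3.0,fy=3.0,interpolation=cv2.INTER_CUBIC))
```

```text
(no output)
```

View pics/wlz.png

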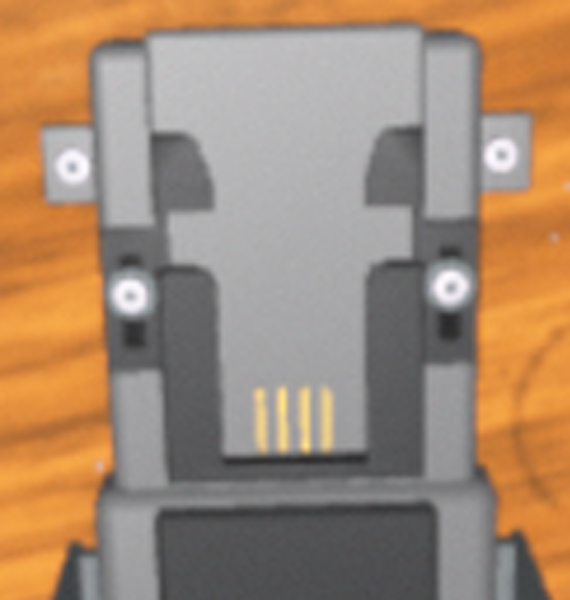

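Run:
```python
from h import *; from plant import bot
cp=bot.camera_params("wrist"); v=np.load("wl.npy"); P=(v[:3],v[3:])
Z=lambda x,y:((300+x/3)/1.5625-.4,(180+y/3)/1.5625-.4)
def pt(x,y,z): return onz(cp,*Z(x,y),z,P)
def pair(n,a,b,z):
    A,B=pt(*a,z),pt(*b,z); m=(A+B)/2; print(n,A.round(1),B.round(1),"mid",m.round(1),"w",np.linalg.norm(A-B).round(1)); return m
m1=pair("tongue",(149,33),(421,27),30)
m2=pair("rail0 outer",(152,133),(423,128),38.6)
m3=pair("inner a",(213,208),(368,205),38.6)
m4=pair("inner b",(216,280),(368,278),38.6)
m5=pair("inner c",(220,455),(366,455),38.6)
m6=pair("stopfloor",(222,458),(366,458),30)
m7=pair("ears",(70,166),(501,155),30)
m8=pair("screws",(131,295),(451,288),36)
m9=pair("case edge",(115,440),(474,438),34)
for a,b in [(m1,m6),(m3,m5),(m1,m5),(m7,m9)]: 
    d=b-a; print(np.arctan2(d[1],d[0]), np.linalg.norm(d))
```

```text
tongue [531.  142.5  30. ] [546.  209.7  30. ] mid [538.5 176.1  30. ] w 68.9
rail0 outer [554.6 137.5  38.6] [569.7 204.3  38.6] mid [562.2 170.9  38.6] w 68.4
inner a [576.8 147.7  38.6] [585.6 186.5  38.6] mid [581.2 167.1  38.6] w 39.8
inner b [595.4 143.7  38.6] [604.3 182.3  38.6] mid [599.8 163.   38.6] w 39.6
inner c [642.6 132.7  38.6] [652.  171.   38.6] mid [647.3 151.9  38.6] w 39.4
stopfloor [646.6 132.   30. ] [656.1 170.6  30. ] mid [651.3 151.3  30. ] w 39.8
ears [558.7 113.6  30. ] [582.7 223.1  30. ] mid [570.7 168.4  30. ] w 112.1
screws [594.5 120.8  36. ] [612.8 202.9  36. ] mid [603.6 161.8  36. ] w 84.1
case edge [633.1 105.4  34. ] [655.9 200.6  34. ] mid [644.5 153.   34. ] w 97.9
-0.21619751188060793 115.49230426266519
-0.226771986189129 67.83545732284412
-0.21911920738411755 111.75822406800451
-0.2051551429764348 75.52218819564989
```

```bash
python3 -m inch '[[[-0.3,0.08,0,0,0,0,-1],[-0.6,0.16,0,0,0,0,-1],[-0.81,0.22,0,0,0,0,-1],[-0.81,0.22,0,0,0,0,-1],[-0.81,0.22,0,0,0,0,-1],[-0.81,0.22,0,0,0,0,-1],[-0.81,0.22,0,0,0,0,-1],[-0.81,0.22,0,0,0,0,-1],[-0.81,0.22,0,0,0,0,-1],[-0.81,0.22,0,0,0,0,-1]]]'
python3 -m inch '[[[-0.3,0.08,0.05,0,0,0,-1],[-0.6,0.16,0.1,0,0,0,-1],[-0.81,0.22,0.1,0,0,0,-1],[-0.81,0.22,0.1,0,0,0,-1],[-0.81,0.22,0.1,0,0,0,-1],[-0.81,0.22,0.1,0,0,0,-1],[-0.81,0.22,0.1,0,0,0,-1],[-0.81,0.22,0.1,0,0,0,-1],[-0.81,0.22,0.1,0,0,0,-1],[-0.81,0.22,0.1,0,0,0,-1]]]'
python3 - <<'E'
from h import *; from plant import bot
o=bot.get_obs(); print(o["tool_pos"],o["tcp_rot"],o["time"])
im=bot.capture("wrist"); im=cv2.resize(im[:,:,::-1],None,fx=1.5625,fy=1.5625,interpolation=cv2.INTER_CUBIC);cv2.imwrite("pics/wp.png",im)
np.save("wp.npy",np.r_[o["tool_pos"],o["tcp_rot"]])
E
```

```text
time: 5.2
tool_pos: [595.0, -9.0, 250.7]
tcp_rot: [-3.142, -0.0, 1.33]
contact_force: [-0.5, 0.2, 0.1]
grip_width: 91.9
time: 6.45
tool_pos: [599.1, -176.9, 230.7]
tcp_rot: [-3.142, -0.0, 1.33]
contact_force: [0.1, -0.3, 0.6]
grip_width: 91.7
[ 599.06073356 -176.86196024  230.67408901] [-3.14151558e+00 -9.60612428e-05  1.33010220e+00] 6.45
```

View pics/wp.png

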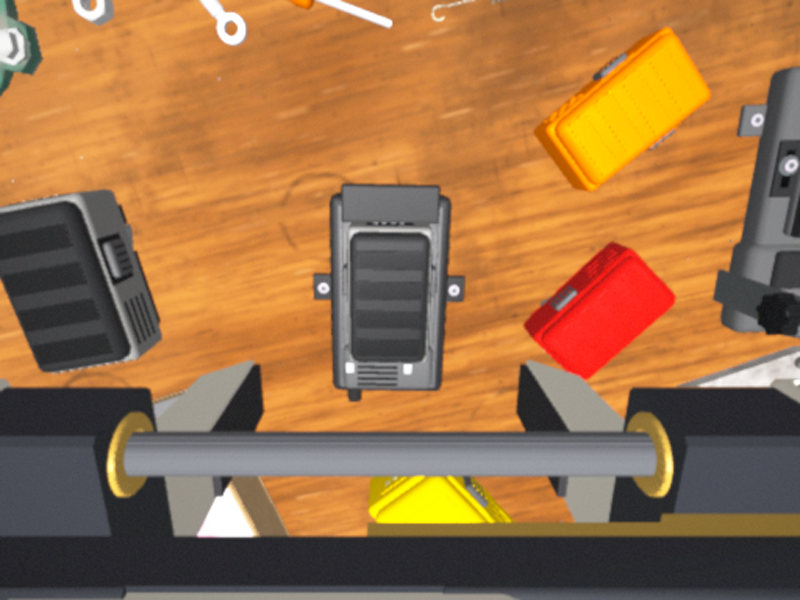

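Run:
```python
import cv2
im=cv2.imread("pics/wp.png"); cv2.imwrite("pics/wpz.png",cv2.resize(im[170:410,290:490],None,fx=2.5,fy=2.5,interpolation=cv2.INTER_CUBIC))
```

```text
(no output)
```

View pics/wpz.png

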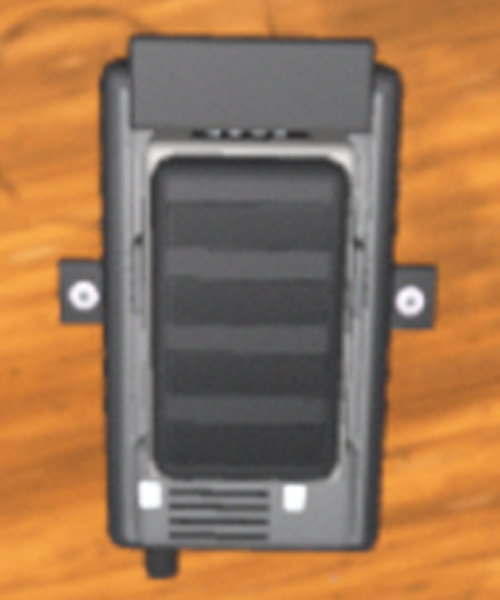

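Run:
```python
from h import *; from plant import bot
cp=bot.camera_params("wrist"); v=np.load("wp.npy"); P=(v[:3],v[3:])
Z=lambda x,y:((290+x/2.5)/1.5625-.4,(170+y/2.5)/1.5625-.4)
def pt(x,y,z): return onz(cp,*Z(x,y),z,P)
def pair(n,a,b,z):
    A,B=pt(*a,z),pt(*b,z); m=(A+B)/2; d=B-A; print(n,A.round(1),B.round(1),"mid",m.round(1),"w",np.linalg.norm(d).round(1),"yaw",-np.arctan2(d[0],d[1]).round(4)); return m
m1=pair("tongue",(131,38),(375,40),30)
m2=pair("ears",(83,296),(411,299),2)
m3=pair("caseback",(147,147),(355,148),80)
m4=pair("black a",(155,200),(347,200),84)
m5=pair("black b",(155,430),(340,430),84)
m6=pair("blk back",(152,155),(350,157),84)
m7=pair("blk front",(152,478),(340,478),84)
m8=pair("charger front",(112,546),(378,548),34)
m9=pair("buttons",(137,276),(359,276),63)
for a,b in [(m4,m5),(m6,m7),(m1,m8)]: 
    d=b-a; print(np.arctan2(d[1],d[0]).round(4), np.linalg.norm(d).round(1),((a+b)/2).round(1))
c,s=np.cos(-.22),np.sin(-.22)
print("home from tongue",m1+74*np.array([c,s,0]))
```

```text
tongue [ 533.1 -195.3   30. ] [ 550.4 -127.4   30. ] mid [ 541.8 -161.3   30. ] w 70.0 yaw -0.249
ears [ 610.  -235.6    2. ] [ 636.8 -130.9    2. ] mid [ 623.4 -183.3    2. ] w 108.1 yaw -0.2505
caseback [ 558.4 -193.2   80. ] [ 571.2 -142.    80. ] mid [ 564.8 -167.6   80. ] w 52.7 yaw -0.2458
black a [ 571.3 -194.3   84. ] [ 582.9 -147.    84. ] mid [ 577.1 -170.7   84. ] w 48.7 yaw -0.241
black b [ 631.6 -210.6   84. ] [ 643.5 -162.3   84. ] mid [ 637.6 -186.5   84. ] w 49.7 yaw -0.2411
blk back [ 560.1 -192.    84. ] [ 572.5 -143.9   84. ] mid [ 566.3 -168.    84. ] w 49.7 yaw -0.2511
blk front [ 644.9 -215.    84. ] [ 657.2 -165.4   84. ] mid [ 651.  -190.2   84. ] w 51.1 yaw -0.2411
charger front [ 685.1 -243.3   34. ] [ 706.3 -160.1   34. ] mid [ 695.7 -201.7   34. ] w 85.8 yaw -0.2494
buttons [ 594.1 -207.2   63. ] [ 608.7 -147.7   63. ] mid [ 601.4 -177.4   63. ] w 61.3 yaw -0.2411
-0.2558 62.5 [ 607.3 -178.6   84. ]
-0.2564 87.6 [ 608.7 -179.1   84. ]
-0.2566 159.2 [ 618.7 -181.5   32. ]
home from tongue [ 613.97687639 -177.47765409   30.        ]
```

Run:
```python
from h import *; from plant import bot
o=bot.get_obs(); print(rel(o,(601,-177,44),(np.pi,0,1.32)))
cp=bot.camera_params("wrist"); v=np.load("wp.npy"); P=(v[:3],v[3:])
R=Ro.from_euler("xyz",v[3:])
for u,w,z in [(525,325,30),(580,378,45),(157,325,0)]:
    X=onz(cp,u/1.5625,w/1.5625,z,P); print(X.round(0),R.inv().apply(X-[601,-177,44]).round(0))
```

```text
(array([0.002, 0.009, 0.934]), array([ 0.   , -0.   ,  0.013]))
[670. -85.  30.] [106.  45.  14.]
[717. -53.  45.] [148.  84.  -1.]
[ 608. -381.    0.] [-197.   56.   44.]
```

Clear of the red pack (over 100 mm to the side). Descend.

```bash
python3 -m inch '[[[0.002,0.009,0.2,0,0,0.013,-1],[0.002,0.009,0.4,0,0,0.013,-1],[0.002,0.009,0.6,0,0,0.013,-1],[0.002,0.009,0.75,0,0,0.013,-1],[0.002,0.009,0.85,0,0,0.013,-1],[0.002,0.009,0.934,0,0,0.013,-1],[0.002,0.009,0.934,0,0,0.013,-1],[0.002,0.009,0.934,0,0,0.013,-1],[0.002,0.009,0.934,0,0,0.013,-0.6],[0.002,0.009,0.934,0,0,0.013,-0.6]]]'
python3 - <<'E'
from h import *; from plant import bot
o=bot.get_obs(); print(o["tool_pos"],o["contact_force"],o["moment"])
im=bot.capture("wrist"); im=cv2.resize(im[:,:,::-1],None,fx=1.5625,fy=1.5625,interpolation=cv2.INTER_CUBIC);cv2.imwrite("pics/wg.png",im)
E
```

```text
time: 7.75
tool_pos: [601.3, -177.1, 44.6]
tcp_rot: [3.14, 0.0, 1.32]
contact_force: [-0.3, -0.2, -0.2]
grip_width: 76.5
[ 601.26356695 -177.09584001   44.64173289] [-0.322161   -0.18642583 -0.1595461 ] [-0.01052632  0.0420719   0.01944995]
```

View pics/wg.png

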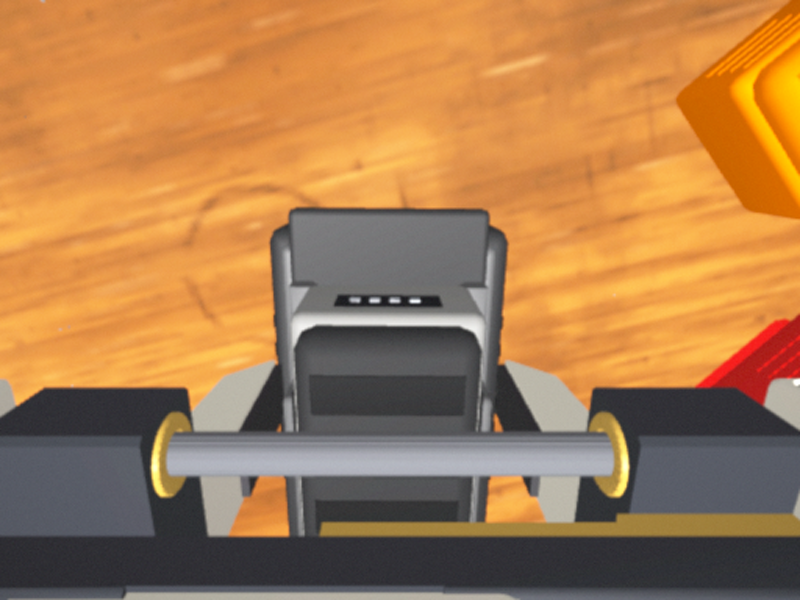

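```bash
python3 -m inch '[[[0,0,0,0,0,0,-0.4],[0,0,0,0,0,0,-0.35],[0,0,0,0,0,0,-0.3],[0,0,0,0,0,0,-0.25],[0,0,0,0,0,0,-0.2],[0,0,0,0,0,0,0],[0,0,0,0,0,0,1],[0,0,0,0,0,0,1],[0,0,0,0,0,0,1],[0,0,0,0,0,0,1]]]'
python3 - <<'E'
from h import *; from plant import bot
o=bot.get_obs(); print(o["tool_pos"],o["contact_force"],o["moment"],o["grip_width"])
E
```

```text
time: 9.05
tool_pos: [601.0, -177.1, 44.2]
tcp_rot: [3.141, 0.0, 1.32]
contact_force: [-1.6, -0.0, 3.7]
grip_width: 55.7
[ 600.99672859 -177.07746267   44.16297881] [-1.63024083 -0.02692143  3.72025622] [-0.06716635  0.28469677 -0.04557954] 55.69449302556899
```

```bash
python3 -m inch '[[[0,-0.01,0,0,0,0,1],[0,-0.02,0,0,0,0,1],[0,-0.04,0,0,0,0,1],[0,-0.06,0,0,0,0,1],[0,-0.08,0,0,0,0,1],[0,-0.1,0,0,0,0,1],[0,-0.12,0,0,0,0,1],[0,-0.14,0,0,0,0,1],[0,-0.16,0,0,0,0,1],[0,-0.16,0,0,0,0,1]]]'
python3 - <<'E'
from h import *; from plant import bot
o=bot.get_obs(); print(o["tool_pos"],o["contact_force"],o["moment"],o["grip_width"])
E
```

```text
time: 10.3
tool_pos: [569.4, -168.9, 44.1]
tcp_rot: [-3.141, -0.0, 1.32]
contact_force: [0.1, -0.5, 5.9]
grip_width: 56.2
[ 569.4350804  -168.92115439   44.13540289] [ 0.09971858 -0.5401495   5.87517353] [-0.0875354  -0.24705158  0.0128243 ] 56.18338200538596
```

```bash
python3 -m inch '[[[0,-0.04,0,0,0,0,1],[0,-0.08,0,0,0,0,1],[0,-0.12,0,0,0,0,1],[0,-0.16,0,0,0,0,1],[0,-0.2,0,0,0,0,1],[0,-0.24,0,0,0,0,1],[0,-0.28,0,0,0,0,1],[0,-0.32,0,0,0,0,1],[0,-0.34,0,0,0,0,1],[0,-0.34,0,0,0,0,1]]]'
python3 - <<'E'
from h import *; from plant import bot
o=bot.get_obs(); print(o["tool_pos"],o["contact_force"],o["moment"],o["grip_width"])
im=bot.capture("wrist"); im=cv2.resize(im[:,:,::-1],None,fx=1.5625,fy=1.5625,interpolation=cv2.INTER_CUBIC);cv2.imwrite("pics/wg2.png",im)
im=bot.capture("scene"); im=cv2.resize(im[120:270,170:370,::-1],None,fx=4,fy=4,interpolation=cv2.INTER_CUBIC);cv2.imwrite("pics/sg2.png",im)
E
```

```text
time: 11.55
tool_pos: [503.2, -151.9, 44.0]
tcp_rot: [-3.14, -0.0, 1.32]
contact_force: [0.2, -1.0, 7.5]
grip_width: 56.0
[ 503.17442111 -151.88765403   43.97580735] [ 0.19259949 -0.97198121  7.51833523] [-0.1946136  -0.46480455 -0.00711663] 55.95622765718032
```

View pics/wg2.png

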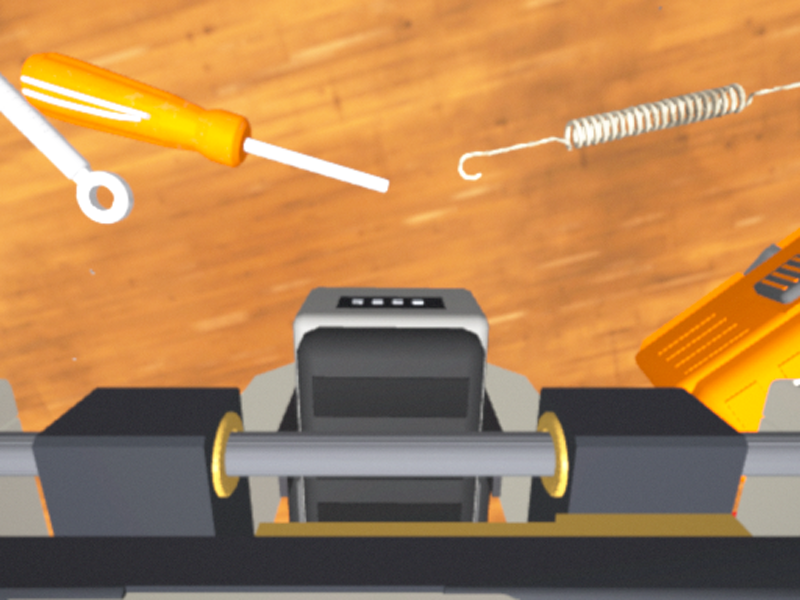

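View pics/sg2.png

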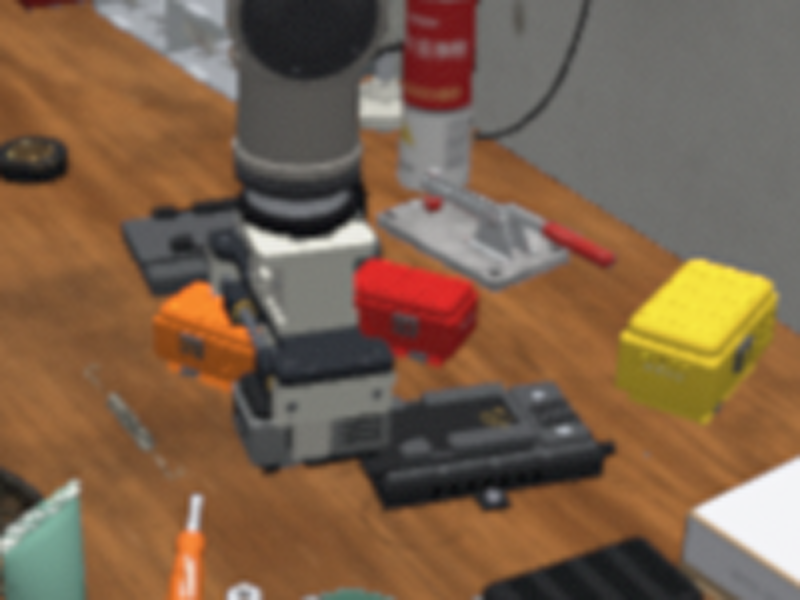

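```bash
python3 -m inch '[[[0,0,-0.1,0,0,0,1],[0,0,-0.25,0,0,0,1],[0.05,-0.02,-0.4,0,0,0,1],[0.2,-0.05,-0.4,0,0,0,1],[0.4,-0.1,-0.4,0,0,0,1],[0.6,-0.15,-0.4,0,0,0,1],[0.8,-0.2,-0.4,0,0,0,1],[0.8,-0.2,-0.4,0,0,0,1],[0.8,-0.2,-0.4,0,0,0,1],[0.8,-0.2,-0.4,0,0,0,1]]]'
python3 - <<'E'
from h import *; from plant import bot
o=bot.get_obs(); print(o["tool_pos"],o["contact_force"],o["moment"],o["grip_width"])
print(rel(o,(506.3,183.4,124),(np.pi,0,1.351)))
E
```

```text
time: 12.9
tool_pos: [504.3, 11.9, 123.2]
tcp_rot: [-3.139, 0.0, 1.319]
contact_force: [-0.5, -0.3, -4.0]
grip_width: 55.8
[504.29164673  11.93343543 123.2217412 ] [-0.53537793 -0.25844954 -4.03614573] [0.01314169 0.0686669  0.036268  ] 55.75619785547526
(array([ 0.833, -0.204, -0.004]), array([-0.003,  0.   , -0.041]))
```

```bash
python3 -m inch '[[[0.2,-0.05,0,0,0,-0.01,1],[0.4,-0.1,0,0,0,-0.02,1],[0.6,-0.15,0,0,0,-0.041,1],[0.75,-0.18,0,0,0,-0.041,1],[0.833,-0.204,0.1,0,0,-0.041,1],[0.833,-0.204,0.2,0,0,-0.041,1],[0.833,-0.204,0.3,0,0,-0.041,1],[0.833,-0.204,0.33,0,0,-0.041,1],[0.833,-0.204,0.33,0,0,-0.041,1],[0.833,-0.204,0.33,0,0,-0.041,1]]]'
python3 - <<'E'
from h import *; from plant import bot
o=bot.get_obs(); print(o["tool_pos"],o["tcp_rot"],o["contact_force"],o["moment"],o["grip_width"])
im=bot.capture("wrist"); im=cv2.resize(im[:,:,::-1],None,fx=1.5625,fy=1.5625,interpolation=cv2.INTER_CUBIC);cv2.imwrite("pics/wl3.png",im)
im=bot.capture("scene"); im=cv2.resize(im[120:270,150:350,::-1],None,fx=4,fy=4,interpolation=cv2.INTER_CUBIC);cv2.imwrite("pics/sl3.png",im)
im=bot.capture("top"); im=cv2.resize(im[130:250,140:280,::-1],None,fx=5,fy=5,interpolation=cv2.INTER_CUBIC);cv2.imwrite("pics/tl3.png",im)
E
```

```text
time: 14.15
tool_pos: [507.5, 184.1, 58.7]
tcp_rot: [3.14, -0.001, 1.351]
contact_force: [1.1, 0.0, -4.4]
grip_width: 56.1
[507.52855777 184.0827211   58.69239499] [ 3.14037796e+00 -6.27164928e-04  1.35142701e+00] [ 1.14636909e+00  1.21429598e-03 -4.42664851e+00] [0.00437565 0.03449327 0.02279484] 56.147830897718876
```

View pics/wl3.png

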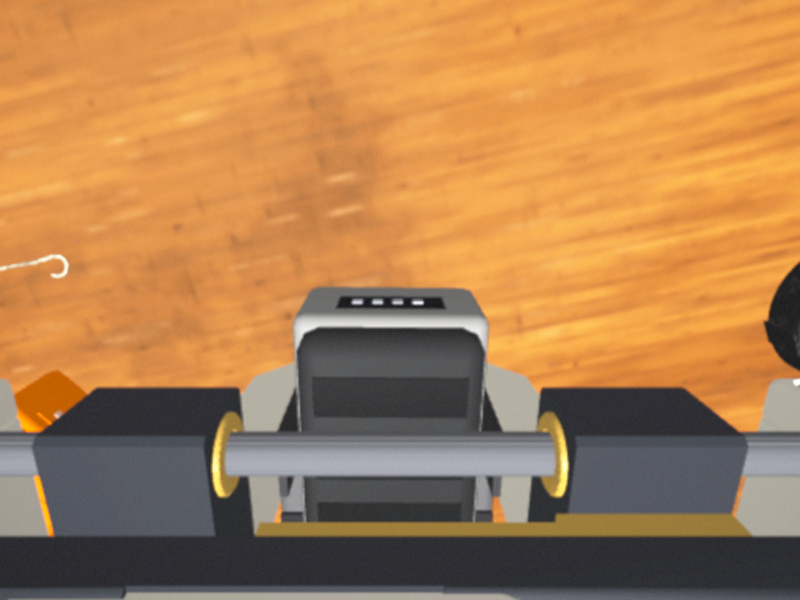

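View pics/sl3.png

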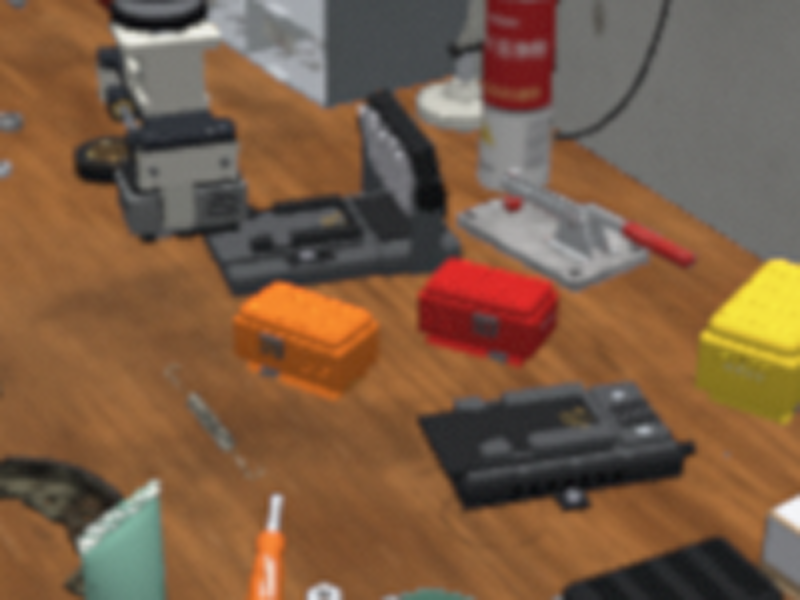

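View pics/tl3.png

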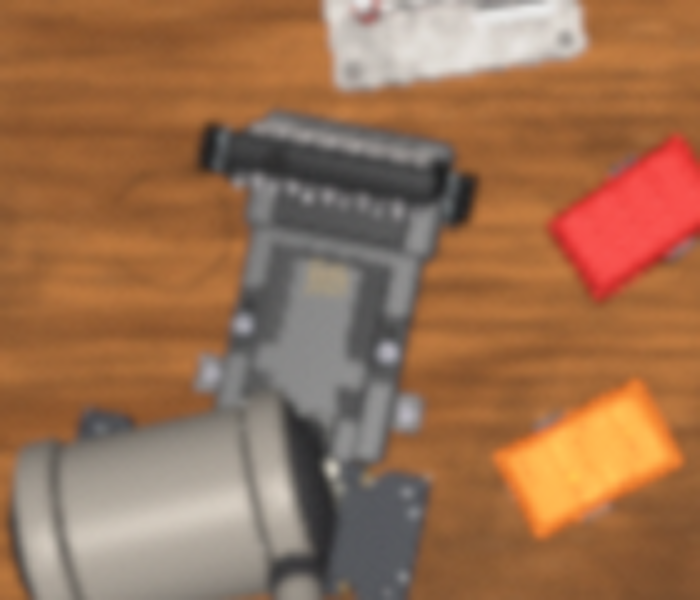

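```bash
python3 -m inch '[[[-0.004,0,0.02,0,0,0,1],[-0.004,0,0.04,0,0,0,1],[-0.004,0,0.05,0,0,0,1],[-0.004,0,0.06,0,0,0,1],[-0.004,0,0.064,0,0,0,1],[-0.004,0,0.067,0,0,0,1],[-0.004,0,0.067,0,0,0,1],[-0.004,0,0.067,0,0,0,1],[-0.004,0,0.067,0,0,0,1],[-0.004,0,0.067,0,0,0,1]]]'
python3 - <<'E'
from h import *; from plant import bot
o=bot.get_obs(); print(o["tool_pos"],o["tcp_rot"],o["contact_force"],o["moment"],o["grip_width"])
E
```

```text
time: 15.55
tool_pos: [506.8, 183.5, 44.6]
tcp_rot: [3.141, -0.0, 1.352]
contact_force: [-0.2, -0.1, -4.2]
grip_width: 56.2
[506.75218372 183.51508699  44.58005208] [ 3.14147380e+00 -1.21329756e-04  1.35202080e+00] [-0.20088187 -0.05179383 -4.20783817] [ 0.001063    0.03976006 -0.06261616] 56.16879202730593
```

```bash
python3 -m inch '[[[0,0,0.002,0,0,0,1],[0,0,0.004,0,0,0,1],[0,0.02,0.004,0,0,0,1],[0,0.04,0.004,0,0,0,1],[0,0.06,0.004,0,0,0,1],[0,0.08,0.004,0,0,0,1],[0,0.1,0.004,0,0,0,1],[0,0.12,0.004,0,0,0,1],[0,0.12,0.004,0,0,0,1],[0,0.12,0.004,0,0,0,1]]]'
python3 - <<'E'
from h import *; from plant import bot
o=bot.get_obs(); print(o["tool_pos"],o["tcp_rot"],o["contact_force"],o["moment"],o["grip_width"])
im=bot.capture("scene"); im=cv2.resize(im[150:250,180:300,::-1],None,fx=6,fy=6,interpolation=cv2.INTER_CUBIC);cv2.imwrite("pics/sl4.png",im)
E
```

```text
time: 16.8
tool_pos: [531.0, 178.2, 44.1]
tcp_rot: [3.14, -0.001, 1.352]
contact_force: [0.9, 0.1, 3.9]
grip_width: 55.9
[531.01066988 178.20772052  44.05600146] [ 3.13973038e+00 -5.61150350e-04  1.35193481e+00] [0.89258082 0.10770799 3.93393044] [-0.12952869 -0.0815943  -0.00689994] 55.86043495675987
```

View pics/sl4.png

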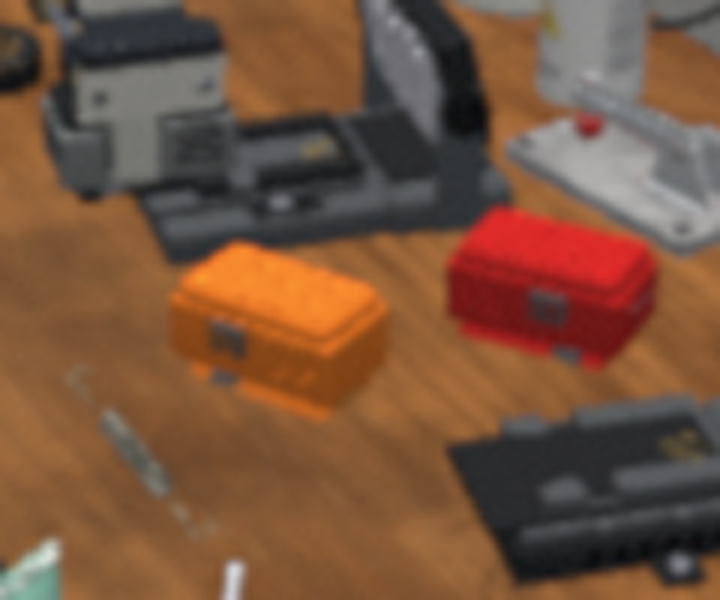

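```bash
python3 -m inch '[[[0,0.02,0,0,0,0,1],[0,0.04,0,0,0,0,1],[0,0.06,0,0,0,0,1],[0,0.08,0,0,0,0,1],[0,0.1,0,0,0,0,1],[0,0.13,0,0,0,0,1],[0,0.16,0,0,0,0,1],[0,0.18,0,0,0,0,1],[0,0.2,0,0,0,0,1],[0,0.2,0,0,0,0,1]]]'
python3 - <<'E'
from h import *; from plant import bot
o=bot.get_obs(); print(o["tool_pos"],o["tcp_rot"],o["contact_force"],o["moment"],o["grip_width"])
R=Ro.from_euler("xyz",o["tcp_rot"]); print(R.inv().apply(o["contact_force"]), R.inv().apply(np.array([610.7,160.1,30])-o["tool_pos"]))
E
```

```text
time: 18.1
tool_pos: [569.3, 169.8, 44.1]
tcp_rot: [3.142, -0.0, 1.352]
contact_force: [-1.3, 0.1, 6.5]
grip_width: 55.9
[569.26887504 169.75917561  44.1268003 ] [ 3.14153989e+00 -3.16465151e-04  1.35200181e+00] [-1.26019149  0.07462954  6.54955448] [ 3.34959968e-02  3.46534166e-01 -1.50535598e-05] 55.9254924944006
[-0.19860531 -1.24600126 -6.54968341] [-0.44061826 42.53920712 14.12890614]
```

```bash
python3 -m inch '[[[0,0.015,-0.001,0,0,0,1],[0,0.03,-0.001,0,0,0,1],[0,0.045,-0.001,0,0,0,1],[0,0.06,-0.001,0,0,0,1],[0,0.075,-0.001,0,0,0,1],[0,0.09,-0.001,0,0,0,1],[0,0.1,-0.001,0,0,0,1],[0,0.11,-0.001,0,0,0,1],[0,0.12,-0.001,0,0,0,1],[0,0.12,-0.001,0,0,0,1]]]'
python3 - <<'E'
from h import *; from plant import bot
o=bot.get_obs(); 
R=Ro.from_euler("xyz",o["tcp_rot"]); print(R.inv().apply(o["contact_force"]), R.inv().apply(np.array([610.7,160.1,30])-o["tool_pos"]),o["grip_width"])
E
```

```text
time: 19.35
tool_pos: [592.2, 164.5, 44.2]
tcp_rot: [-3.141, 0.0, 1.352]
contact_force: [-2.7, -0.2, 5.6]
grip_width: 55.9
[-0.74926855 -2.58112086 -5.64360646] [-0.29529025 18.9975435  14.14974048] 55.91933006925411
```

```bash
cat > st.py <<'E'
from h import *; from plant import bot
o=bot.get_obs(); R=Ro.from_euler("xyz",o["tcp_rot"]); print("F_tool",R.inv().apply(o["contact_force"]).round(2),"d", R.inv().apply(np.array([610.7,160.1,30])-o["tool_pos"]).round(2),o["grip_width"].round(2),o["time"],o["moment"].round(2))
E
python3 -m inch '[[[0,0.002,0,0,0,0,1],[0,0.004,0,0,0,0,1],[0,0.006,0,0,0,0,1],[0,0.008,0,0,0,0,1],[0,0.01,0,0,0,0,1],[0,0.012,0,0,0,0,1],[0,0.014,0,0,0,0,1],[0,0.015,0,0,0,0,1],[0,0.015,0,0,0,0,1],[0,0.015,0,0,0,0,1]]]'
python3 st.py
python3 -m inch '[[[0,0.001,0,0,0,0,1],[0,0.002,0,0,0,0,1],[0,0.003,0,0,0,0,1],[0,0.004,0,0,0,0,1],[0,0.005,0,0,0,0,1],[0,0.006,0,0,0,0,1],[0,0.007,0,0,0,0,1],[0,0.0075,0,0,0,0,1],[0,0.0075,0,0,0,0,1],[0,0.0075,0,0,0,0,1]]]'
python3 st.py
```

```text
time: 20.6
tool_pos: [594.8, 163.9, 44.1]
tcp_rot: [-3.14, 0.0, 1.352]
contact_force: [-3.1, 1.3, 8.3]
grip_width: 56.0
time: 21.85
tool_pos: [596.2, 163.6, 44.1]
tcp_rot: [-3.14, 0.0, 1.352]
contact_force: [-4.3, -0.0, 6.5]
grip_width: 56.2Traceback (most recent call last):
  File "st.py", line 2, in <module>
    o=bot.get_obs(); R=Ro.from_euler("xyz",o["tcp_rot"]); print("F_tool",R.inv().apply(o["contact_force"]).round(2),"d", R.inv().apply(np.array([610.7,160.1,30])-o["tool_pos"]).round(2),o["grip_width"].round(2),o["time"],o["moment"].round(2))
                                                                                                                                                                                          ^^^^^^^^^^^^^^^^^^^^^
AttributeError: 'float' object has no attribute 'round'
Traceback (most recent call last):
  File "st.py", line 2, in <module>
    o=bot.get_obs(); R=Ro.from_euler("xyz",o["tcp_rot"]); print("F_tool",R.inv().apply(o["contact_force"]).round(2),"d", R.inv().apply(np.array([610.7,160.1,30])-o["tool_pos"]).round(2),o["grip_width"].round(2),o["time"],o["moment"].round(2))
                                                                                                                                                                                          ^^^^^^^^^^^^^^^^^^^^^
AttributeError: 'float' object has no attribute 'round'
```

```bash
sed -i 's/o\["grip_width"\].round(2)/o["grip_width"]/' st.py
python3 -m inch '[[[0,0.001,0,0,0,0,1],[0,0.002,0,0,0,0,1],[0,0.003,0,0,0,0,1],[0,0.004,0,0,0,0,1],[0,0.005,0,0,0,0,1],[0,0.006,0,0,0,0,1],[0,0.007,0,0,0,0,1],[0,0.0075,0,0,0,0,1],[0,0.0075,0,0,0,0,1],[0,0.0075,0,0,0,0,1]]]'
python3 st.py
```

```text
time: 23.1
tool_pos: [597.7, 163.3, 44.1]
tcp_rot: [-3.14, 0.0, 1.352]
contact_force: [-4.7, -0.3, 6.6]
grip_width: 55.7
F_tool [-1.29 -4.49 -6.58] d [-0.25 13.44 14.1 ] 55.74663981060824 23.1 [0.01 0.6  0.01]
```

```bash
python3 -m inch '[[[0,0.001,0,0,0,0,1],[0,0.002,0,0,0,0,1],[0,0.003,0,0,0,0,1],[0,0.004,0,0,0,0,1],[0,0.005,0,0,0,0,1],[0,0.005,0,0,0,0,1],[0,0.005,0,0,0,0,1],[0,0.005,0,0,0,0,1],[0,0.005,0,0,0,0,1],[0,0.005,0,0,0,0,1]]]'
python3 st.py
```

```text
time: 24.35
tool_pos: [598.7, 163.0, 44.1]
tcp_rot: [-3.14, 0.0, 1.352]
contact_force: [-3.7, 0.1, 7.2]
grip_width: 56.4
F_tool [-0.71 -3.6  -7.22] d [-0.26 12.39 14.13] 56.38701016978927 24.35 [0.05 0.6  0.06]
```

Still only sliding friction (about 4 N), so no stop yet. Continue in 1 mm steps.

```bash
python3 -m inch '[[[0,0.001,0,0,0,0,1],[0,0.002,0,0,0,0,1],[0,0.003,0,0,0,0,1],[0,0.004,0,0,0,0,1],[0,0.005,0,0,0,0,1],[0,0.005,0,0,0,0,1],[0,0.005,0,0,0,0,1],[0,0.005,0,0,0,0,1],[0,0.005,0,0,0,0,1],[0,0.005,0,0,0,0,1]]]'
python3 st.py
```

```text
time: 25.6
tool_pos: [598.7, 163.0, 44.2]
tcp_rot: [-3.138, 0.001, 1.352]
contact_force: [-7.6, -0.3, 8.9]
grip_width: 56.1
F_tool [-1.93 -7.36 -8.85] d [-0.25 12.35 14.11] 56.10128774683287 25.6 [0.13 0.98 0.03]
```

```bash
python3 -m inch '[[[0,0.001,0,0,0,0,1],[0,0.002,0,0,0,0,1],[0,0.003,0,0,0,0,1],[0,0.004,0,0,0,0,1],[0,0.005,0,0,0,0,1],[0,0.005,0,0,0,0,1],[0,0.005,0,0,0,0,1],[0,0.005,0,0,0,0,1],[0,0.005,0,0,0,0,1],[0,0.005,0,0,0,0,1]]]'
python3 st.py
```

```text
time: 26.85
tool_pos: [598.8, 163.0, 44.2]
tcp_rot: [-3.136, 0.001, 1.353]
contact_force: [-11.4, 1.7, 11.1]
grip_width: 56.0
F_tool [ -0.77 -11.54 -11.07] d [-0.21 12.34 14.09] 56.01622517181922 26.85 [0.17 1.4  0.1 ]
```

```bash
python3 -m inch '[[[0,0,-0.004,0,0,0,1],[0,-0.003,-0.007,0,0,0,1],[0,-0.003,-0.007,0,0,0,1],[0,-0.003,-0.007,0,0,0,-0.3],[0,-0.003,-0.007,0,0,0,-0.4],[0,-0.003,-0.007,0,0,0,-0.5],[0,-0.003,-0.007,0,0,0,-0.6],[0,-0.003,-0.007,0,0,0,-0.7],[0,-0.003,-0.007,0,0,0,-0.8],[0,-0.003,-0.007,0,0,0,-0.9]]]'
python3 st.py
python3 -m inch '[[[0,0,-0.1,0,0,0,-1],[0,0,-0.2,0,0,0,-1],[0,0,-0.4,0,0,0,-1],[0,-0.1,-0.6,0,0,0,-1],[0,-0.15,-0.8,0,0,0,-1],[0,-0.15,-0.8,0,0,0,-1],[0,-0.15,-0.8,0,0,0,-1],[0,-0.15,-0.8,0,0,0,-1],[0,-0.15,-0.8,0,0,0,-1],[0,-0.15,-0.8,0,0,0,-1]]]'
python3 - <<'E'
from h import *; from plant import bot
o=bot.get_obs();print(o["tool_pos"],o["tcp_rot"])
im=bot.capture("wrist"); im=cv2.resize(im[60:270,120:380,::-1],None,fx=3,fy=2.85,interpolation=cv2.INTER_CUBIC);cv2.imwrite("pics/wl5.png",im)
im=bot.capture("scene"); im=cv2.resize(im[130:210,180:280,::-1],None,fx=7.5,fy=7.5,interpolation=cv2.INTER_CUBIC);cv2.imwrite("pics/sl5.png",im)
E
```

```text
time: 28.1
tool_pos: [601.0, 162.5, 45.4]
tcp_rot: [3.141, -0.0, 1.352]
contact_force: [0.0, 0.5, 0.3]
grip_width: 85.9
F_tool [ 0.45 -0.09 -0.26] d [-0.27 10.04 15.38] 85.93734919767661 28.1 [-0.    0.03  0.  ]
time: 29.35
tool_pos: [571.5, 169.0, 204.6]
tcp_rot: [-3.14, 0.0, 1.352]
contact_force: [-0.1, -0.5, 0.8]
grip_width: 91.6
[571.45812153 168.98744705 204.61162392] [-3.14049862e+00  3.18550969e-04  1.35185319e+00]
```

View pics/wl5.png

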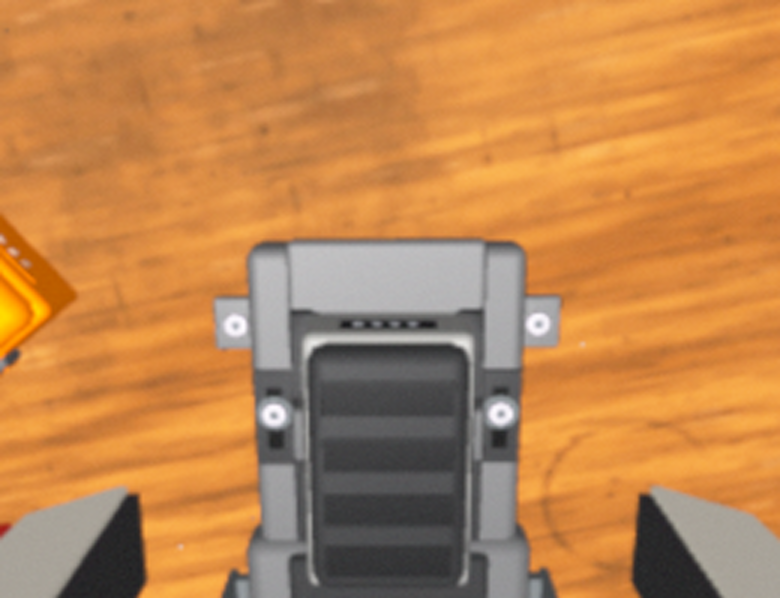

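View pics/sl5.png

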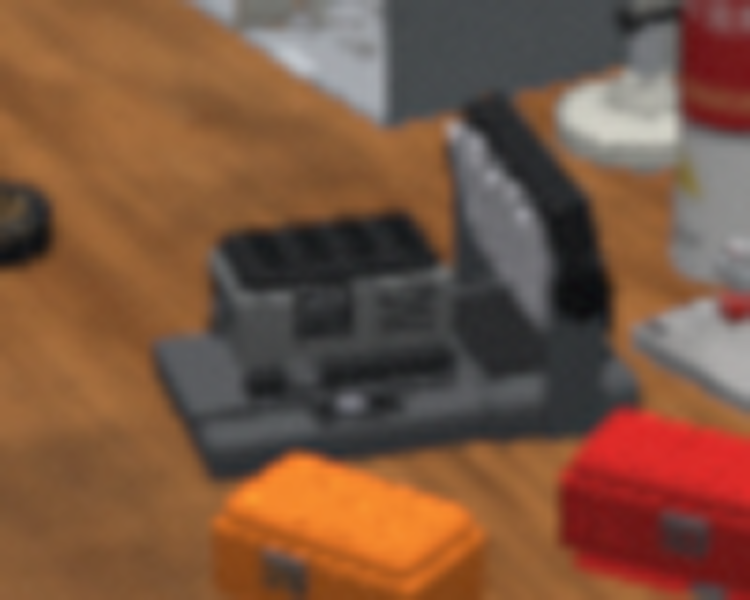

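Run:
```python
from h import *; from plant import bot
o=bot.get_obs(); 
c,s=np.cos(-.22),np.sin(-.22)
for a,z in [(-74,47),(-62,47)]: print(rel(o,(610.7+a*c,160.1+a*s,z),(np.pi,0,1.351)))
```

```text
(array([-0.001, -0.169,  0.79 ]), array([-0.001,  0.   ,  0.001]))
(array([-0.001, -0.109,  0.79 ]), array([-0.001,  0.   ,  0.001]))
```

```bash
python3 -m inch '[[[0,-0.17,0,0,0,0,0.5],[0,-0.17,0.1,0,0,0,1],[0,-0.17,0.2,0,0,0,1],[0,-0.17,0.3,0,0,0,1],[0,-0.17,0.45,0,0,0,1],[0,-0.17,0.6,0,0,0,1],[0,-0.17,0.7,0,0,0,1],[0,-0.17,0.79,0,0,0,1],[0,-0.17,0.79,0,0,0,1],[0,-0.17,0.79,0,0,0,1]]]'
python3 st.py
python3 -m inch '[[[0,0.01,0,0,0,0,1],[0,0.02,0,0,0,0,1],[0,0.03,0,0,0,0,1],[0,0.035,0,0,0,0,1],[0,0.04,0,0,0,0,1],[0,0.045,0,0,0,0,1],[0,0.05,0,0,0,0,1],[0,0.055,0,0,0,0,1],[0,0.055,0,0,0,0,1],[0,0.055,0,0,0,0,1]]]'
python3 st.py
```

```text
time: 30.7
tool_pos: [538.8, 176.6, 48.0]
tcp_rot: [3.141, -0.0, 1.352]
contact_force: [-0.1, 0.2, 0.2]
grip_width: 0.8
F_tool [ 0.19 -0.11 -0.21] d [-0.47 73.71 18.06] 0.8423644790993922 30.7 [-0.   -0.02  0.03]
time: 31.95
tool_pos: [549.1, 174.1, 47.3]
tcp_rot: [3.142, -0.0, 1.352]
contact_force: [0.2, 0.1, -0.2]
grip_width: -0.1
F_tool [0.12 0.2  0.2 ] d [-0.29 63.2  17.33] -0.05128235353835066 31.95 [ 0.05  0.02 -0.05]
```

```bash
python3 -m inch '[[[0,0.002,0,0,0,0,1],[0,0.004,0,0,0,0,1],[0,0.006,0,0,0,0,1],[0,0.008,0,0,0,0,1],[0,0.01,0,0,0,0,1],[0,0.012,0,0,0,0,1],[0,0.014,0,0,0,0,1],[0,0.016,0,0,0,0,1],[0,0.018,0,0,0,0,1],[0,0.018,0,0,0,0,1]]]'
python3 st.py
```

```text
time: 33.2
tool_pos: [551.5, 173.5, 47.3]
tcp_rot: [-3.139, 0.0, 1.352]
contact_force: [-5.2, 0.5, 3.1]
grip_width: 0.4
F_tool [-0.6  -5.2  -3.11] d [-0.25 60.72 17.18] 0.4362489969639824 33.2 [0.15 0.78 0.01]
```

```bash
python3 -m inch '[[[0,0.002,0,0,0,0,1],[0,0.004,0,0,0,0,1],[0,0.006,0,0,0,0,1],[0,0.008,0,0,0,0,1],[0,0.01,0,0,0,0,1],[0,0.01,0,0,0,0,1],[0,0.01,0,0,0,0,1],[0,0.01,0,0,0,0,1],[0,0.01,0,0,0,0,1],[0,0.01,0,0,0,0,1]]]'
python3 st.py
python3 -m inch '[[[0,0.002,0,0,0,0,1],[0,0.004,0,0,0,0,1],[0,0.006,0,0,0,0,1],[0,0.008,0,0,0,0,1],[0,0.008,0,0,0,0,1],[0,0.008,0,0,0,0,1],[0,0.008,0,0,0,0,1],[0,0.008,0,0,0,0,1],[0,0.008,0,0,0,0,1],[0,0.008,0,0,0,0,1]]]'
python3 st.py
```

```text
time: 34.45
tool_pos: [551.5, 173.5, 47.4]
tcp_rot: [-3.136, 0.001, 1.352]
contact_force: [-12.8, 1.8, 9.6]
grip_width: -0.1
F_tool [ -1.05 -12.89  -9.54] d [-0.23 60.78 17.  ] -0.11521318379823561 34.45 [0.41 1.71 0.04]
time: 35.7
tool_pos: [551.5, 173.4, 47.4]
tcp_rot: [-3.132, 0.002, 1.353]
contact_force: [-17.1, 3.1, 12.9]
grip_width: 0.3
F_tool [ -0.7  -17.47 -12.73] d [-0.16 60.87 16.82] 0.325984041470508 35.7 [ 0.63  2.51 -0.  ]
```

A 17 N push moved the pack no further, which is well past the 8 N the catches need, so it's on the hard stop. I'll back off and check the buttons.

```bash
python3 -m inch '[[[0,-0.05,0,0,0,0,1],[0,-0.1,0,0,0,0,1],[0,-0.1,-0.2,0,0,0,0],[0,-0.1,-0.4,0,0,0,-1],[0,-0.1,-0.5,0,0,0,-1],[0,0.05,-0.5,0,0,0,-1],[0,0.1,-0.5,0,0,0,-1],[0,0.1,-0.5,0,0,0,-1],[0,0.1,-0.5,0,0,0,-1],[0,0.1,-0.5,0,0,0,-1]]]'
python3 - <<'E'
from h import *; from plant import bot
o=bot.get_obs();print(o["tool_pos"],o["tcp_rot"],o["contact_force"]); np.save("w6.npy",np.r_[o["tool_pos"],o["tcp_rot"]])
im=bot.capture("wrist"); cv2.imwrite("pics/w6.png",im[:,:,::-1]); im=cv2.resize(im[110:275,160:340,::-1],None,fx=3.6,fy=3.6,interpolation=cv2.INTER_CUBIC);cv2.imwrite("pics/wl6.png",im)
im=bot.capture("scene"); cv2.imwrite("pics/s6.png",im[:,:,::-1])
im=bot.capture("top"); cv2.imwrite("pics/t6.png",im[:,:,::-1])
E
```

```text
time: 36.95
tool_pos: [575.0, 168.4, 147.1]
tcp_rot: [-3.141, 0.0, 1.352]
contact_force: [-0.5, 0.2, -0.1]
grip_width: 75.7
[574.97276103 168.39451741 147.13488236] [-3.14090262e+00  1.53725428e-04  1.35232637e+00] [-0.5420496   0.21533522 -0.14956917]
```

View pics/wl6.png

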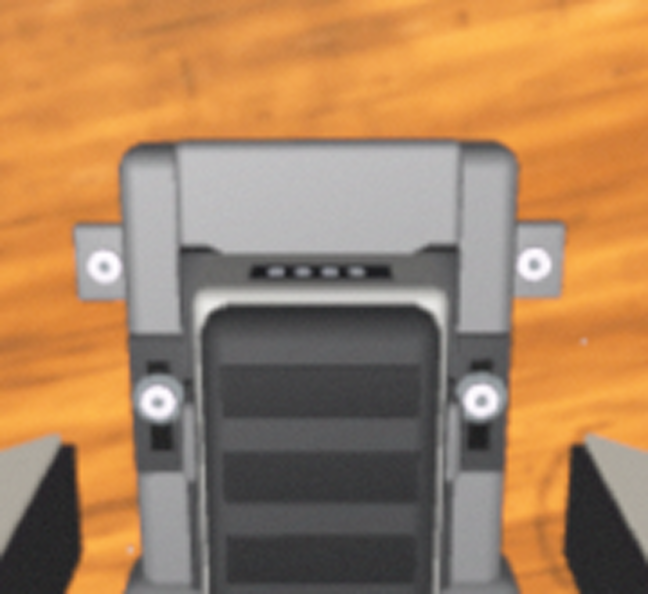

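View pics/s6.png

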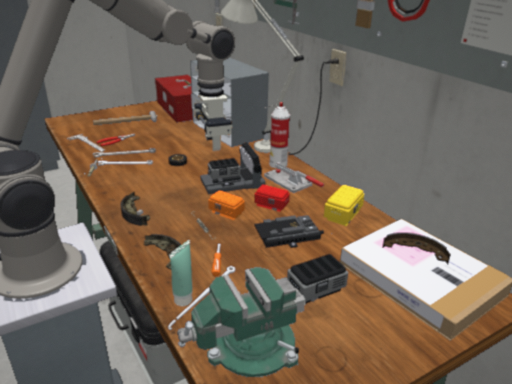

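Run:
```python
from h import *; from plant import bot
im=cv2.imread("pics/w6.png"); cp=bot.camera_params("wrist"); v=np.load("w6.npy"); P=(v[:3],v[3:])
cv2.imwrite("pics/w6z.png",cv2.resize(im[210:262,198:302],None,fx=7.5,fy=7.5,interpolation=cv2.INTER_CUBIC))
g=cv2.cvtColor(im,cv2.COLOR_BGR2GRAY)
r=g[228:240].mean(0)
print("L",list(zip(range(204,222),r[204:222].round().astype(int)))); print("R",list(zip(range(278,296),r[278:296].round().astype(int))))
c,s=np.cos(-.22),np.sin(-.22)
H=np.array([610.4,160,30])
for x,y,z in [(-12,28,33),(-12,30,41),(-12,32,41),(-12,-28,41),(-12,-30,41),(-12,-32,41),(-22,32,41),(-2,32,41)]:
    print((x,y,z),proj(cp,H+[x*c-y*s,x*s+y*c,z],P).round(1))
```

```text
L [(204, np.int64(58)), (205, np.int64(57)), (206, np.int64(57)), (207, np.int64(64)), (208, np.int64(78)), (209, np.int64(85)), (210, np.int64(103)), (211, np.int64(139)), (212, np.int64(150)), (213, np.int64(141)), (214, np.int64(112)), (215, np.int64(119)), (216, np.int64(121)), (217, np.int64(69)), (218, np.int64(67)), (219, np.int64(74)), (220, np.int64(80)), (221, np.int64(84))]
R [(278, np.int64(66)), (279, np.int64(62)), (280, np.int64(65)), (281, np.int64(106)), (282, np.int64(138)), (283, np.int64(106)), (284, np.int64(130)), (285, np.int64(147)), (286, np.int64(138)), (287, np.int64(115)), (288, np.int64(81)), (289, np.int64(74)), (290, np.int64(58)), (291, np.int64(54)), (292, np.int64(54)), (293, np.int64(54)), (294, np.int64(54)), (295, np.int64(62))]
(-12, 28, 33) [281.2 228.9]
(-12, 30, 41) [284.6 232.8]
(-12, 32, 41) [287.1 232.8]
(-12, -28, 41) [213.8 232.7]
(-12, -30, 41) [211.3 232.7]
(-12, -32, 41) [208.9 232.7]
(-22, 32, 41) [287.5 221.4]
(-2, 32, 41) [286.6 243.9]
```

View pics/w6z.png

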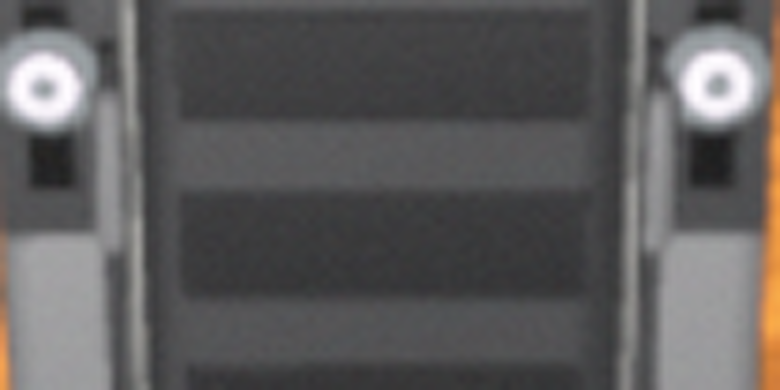

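Run:
```python
from plant import bot
import cv2,numpy as np
a=cv2.imread("pics/s6.png").astype(int);b=cv2.imread("pics/scene0.png").astype(int)
for n,(u,v) in dict(spring=(203,226),driver=(217,260),tape=(178,159)).items(): print(n,abs(a-b)[v-14:v+14,u-12:u+12].mean())
print(bot.get_obs()["contact_force"]); bot.close_job(); print(bot.get_obs()["time"])
```

```text
spring 1.1264880952380953
driver 1.2787698412698412
tape 1.1567460317460319
[ 1.35330232  0.17382831 -0.672196  ]
the job is handed in; nothing more can be done
the job is handed in; nothing more can be done
```

The pack is home on the lamp with both catches out, and I have handed the job in. That was at about 37 s of the 72 s allowed; no verdict was reported.

I squeezed the buttons flush on the charger (opening 56 mm), drew the pack back about 100 mm, carried it over to the lamp and slid it in still gripped. I then felt for the end stop in 1 mm steps.

Last checks before handing in:
- **Fully home:** the stop came within about 0.5 mm of where the images put home. After I let go, a push on the back of up to about 17 N, twice what the catches need, did not move the pack.
- **Catches:** in the wrist picture the buttons stand fully out on both sides. They measure about 77 px across, against about 78 expected fully out and 73 if pressed in 2 mm.
- **Forces:** the most I read at the wrist was about 22 N in all, during that final push. Readings come only at the end of each move, so short peaks between them would not show.
- **Bystanders:** the spring, the screwdriver and the tape roll look unchanged from the first picture.
- **Robot clear:** it was standing open above the pack with the tips about 60 mm clear.

None of these checks failed or disagreed.

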